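Fit a bayonet filler cap to the vent position and hold it

TASK

Lift the loose dust plug off the power unit's filler neck and set it down, without dropping it, in the empty parts bin. Then fit the bayonet filler cap into the neck: enter its lugs through the notches, press it down against the sprung seal and turn it clockwise half way towards lock, well short of the click, so that the tank can still vent. The job finishes with the gripper still holding the cap at that half-way position, not letting go; leave the other things on the bench as they are.

Things in the scene. Friction and masses are not known exactly. Their poses are not given: they have to be found in the camera images.
- tank: the power unit, fixed: grey reservoir 240 mm (x) by 260 mm (y), its lid 158 mm above the bench, lying behind the loose cap. Origin: centre of its underside. Filler neck at 60 mm to its -x and 35 mm to its +y from the middle of the lid; electric motor along its +x half, up to 295 mm above the bench; valve block 60 mm high at -x, -y (95 mm from the middle)
- neck: filler neck on the lid, fixed: steel tube 66 mm across, on a bolted aluminium flange 100 mm across, 6 mm thick. Origin: centre of the flange's underside, z up. Two steel lips, 5 mm thick, narrow the mouth to a 42 mm hole, except at two notches at the neck's own +x and -x, 13 mm wide and reaching 28 mm from the axis, where the cap's lugs go in. Bore clear for 29 mm below the rim
- rim (a point): on the neck's axis at the top of the lips, 35 mm above the neck's origin, same axes. A rubber seal ring 65 mm across rings the mouth, its top 4 mm above this point; it springs down 3 mm (2.4 N at first, 6 N fully down). Cap pressed fully down: its origin is 12 mm below this point. The lugs clear the lips when it is 10 mm or more below
- notch (a point): middle of the +x notch, level with the rim, 24.5 mm from the axis. From entry (cap's x in line with the notches) the cap turns only clockwise seen from above, as stops beneath the lips allow: a sprung pin is met at about 0.97 rad and clicks behind the lug at about 1.5 rad (locked), stop right after. Half way is 0.75 rad
- half_mark (a point): the dot on the flange that marks half way, 0.75 rad clockwise from the +x notch, 40.5 mm from the axis, 9 mm above the neck's origin; another lies across the neck. A long raised rib on the flange marks each notch (entry), a pair of ribs marks locked. The cap's wing points at the mark it has reached
- plug: loose dust plug of black plastic, about 30 g, sitting in the neck's mouth on the seal. Origin: centre of its underside, z up. A round flange 62 mm across lies 12 to 16 mm above the origin, a tapered stem below it (28 to 34 mm across), and a round grip knob 22 mm across from 16 to 40 mm above the origin. Lifts straight out
- cap: loose steel bayonet filler cap, about 150 g, standing on its stem in front of the power unit. Origin: centre of the stem's underside, z up. Stem 36 mm across, 13 mm long; two lugs at its foot along the cap's +x and -x, 52 mm tip to tip, 8 mm wide, 5 mm high; disc 62 mm across, 13 to 23 mm up; wing grip along x, 56 mm long, 12 mm thick, 23 to 45 mm up. A half turn makes no difference
- bin_empty: empty grey steel parts bin, fixed, 170 mm (x) by 130 mm (y) outside, walls and floor 3 mm thick, 65 mm high with the front (-x) 60 mm cut down to 35 mm and a blank paper label on the front. Origin: centre of its underside, z up; the inner floor is 3 mm above it. The same kind of bin on the other side is full of fittings
- bin_full: the same bin, fixed, filled with brass fittings to about 45 mm; not used
- elbow: bystander: loose brass elbow fitting, 50 x 26 x 48 mm, origin under its block, one arm up, one along its +x
- adapter: bystander: loose steel hex adapter standing upright, 44 mm across, 50 mm high, origin at the centre of its underside
- wrench: bystander: wrench 200 mm long lying along its x, origin at its underside's middle
- gauge: bystander: round pressure gauge 64 mm across lying on its back, 28 mm high, brass stem to its -x, origin at the centre of its underside
- spray: bystander: spray can 54 mm across, 170 mm high, origin at the centre of its underside
- jar: bystander: white jar 56 mm across, 70 mm high, origin at the centre of its underside
- wing_end (a point): top edge of one end of the cap's wing: 28 mm to the cap's +x and 45 mm up from its origin, on the cap
Things that resemble listed ones, but are neither listed nor needed, are in the scene too. Several things have the shape of the plug; the one meant has the colours described above.

How it is judged:
By the outcome, as a careful person would: the job done as asked, in the order asked, and still so for the second after the job is handed in, while the arm keeps its last pose, push and grip.
It also fails if it takes over 59 s, if anything falls off the work surface, if the arm or the gripper's body presses on something with over 40 N, if the wrist force passes 120 N, or if a joint passes its speed limit or range.

ROBOT

A 7-joint arm with a two-finger parallel gripper is mounted at the origin on the work surface. World frame = base frame: x ahead of the robot, y to its left, z up, the work surface at z = 0. Lengths are in m, angles in rad, forces in N, time in s.
With the tool pointing down it reaches from about 0.425 to 0.875 m from the base axis. Payload 4.7 kg.
Tool frame: the origin (TCP) lies at the very end of the fingers, on their centre line; the grasp point (between the pads) lies 19 mm behind it (ctrl.grasp_offset is the distance from the TCP to the grasp point, in m); z points along the fingers, y is the direction in which the jaws open and shut (so a half turn about z gives the same grasp; the last joint's range is limited). The gripper opens to 87 mm and grips with 3 to 60 N. Pads are 19 mm wide; open, the fingers measure 117 mm over their backs; the gripper's body (75 mm by 190 mm) begins 51 mm behind the grasp point.
Start: joints at [1.169, 0.321, -0.07, 1.45, 0.023, 1.371, -0.057], TCP at [0.263, -0.595, 0.223] pointing down, gripper open.
Joint ranges: [-2.86, 2.86], [-0.3, 2.09], [-1.38, 1.24], [0.06, 2.45], [-1.56, 4.7], [0.09, 2.05], [-2.69, 2.69]. Speed limits (rad/s): [2.57, 2.57, 3.14, 3.14, 3.14, 3.14, 3.14].

INTERFACE

Orientations are given as a rotation vector (axis times angle).
In Python, from bench import ctrl gives the robot as it stands.
- The arm moves only by the shell command python3 -m creep 'ROWS' [FORCE]. ROWS is JSON, a list that holds one entry, the list of rows, each a list of 7 numbers: the opening, from 0 (shut) to 1 (fully open), then the shift along the tool's x, y, z in mm, then the turn, a rotation vector about the tool's x, y, z in rad. In form: [[[grip, dx, dy, dz, rx, ry, rz], ...]]. A call has 1 to 5 rows; each row is the pose to reach, as a shift and turn from the pose commanded when the call began, along the tool's axes at that moment; what a row does not reach only later rows make up. A row lasts 1/10 s, in which the tool goes at most 50 mm and 8.59 degrees, less where a joint would pass 70% of its speed; a pose out of reach is approached as far as the arm can. A call with a gripper value outside its range is refused whole. The fingers move at their own pace and stop on an object; FORCE is the grip in N (left out, the last holds). Time passes only in rows, so rows that repeat a pose let the fingers close. It gives the time, the measured TCP pose, the force and the opening at its end, in the units of the state.
- ctrl.get_state(): the state, without advancing time (a new reading comes with each control period).
- ctrl.get_image(name): name is "scene" or "top"; returns the picture (420x560x3 uint8, red, green, blue); there is no depth.
- ctrl.camera_params(name): a dict with "K" (3x3 intrinsics, pixels), "pose" (4x4, takes a point from camera to world coordinates). Camera axes: x right, y down, z forward; pixel columns grow to the right and rows downward; lengths in m; the calibration is good to about 2 mm. A picture is of the moment at which its call begins. camera_params takes no time and is no camera call.
- ctrl.close_job(): hands the job in, once; it reports no verdict.
The state is a dict: "time": time; "joint_positions": joint angles; "qd": joint speeds; "joint_torque": joint torques, N m; "position": TCP position; "tool_rot": TCP orientation; "ft_force": force on the tool from outside, world axes, zero at the start; "torque": the same for the moment, N m; "grip_width": opening from 0.0 (shut) to 1.0 (fully open).
Only numpy, scipy, OpenCV 4.12 (cv2) and the standard library are available. Lean on these libraries where they do the work, as an engineer would, in place of code of your own. Each camera call takes 0.05 s, during which the arm holds its last target. There are 200 camera calls.

## Working session

There is one attempt and no reset: what is moved stays moved. The work goes in short steps, Python scripts to look and compute and a shell command to move; the robot and the scene stay as the last step left them, time stands still between calls to the robot, and variables do not carry over. Pictures are saved under pics/ and viewed, about 8 in all and at most 12, crops included, and the job is handed in when it is done.

```bash
mkdir -p pics; ls; python3 - <<'E'
from bench import ctrl
import cv2,numpy as np
np.set_printoptions(precision=4,suppress=True)
for n in("scene","top"):
    im=ctrl.get_image(n); cv2.imwrite(f"pics/{n}0.png",im[:,:,::-1])
    p=ctrl.camera_params(n); print(n,np.array(p["K"]),np.array(p["pose"]))
print(ctrl.get_state())
E
```

```text
pics
scene [[491.2505   0.     290.284 ]
 [  0.     491.2505 207.1471]
 [  0.       0.       1.    ]] [[ 0.7423  0.5251 -0.4163  1.0116]
 [ 0.6701 -0.5866  0.4549 -0.5618]
 [-0.0053 -0.6166 -0.7873  1.088 ]
 [ 0.      0.      0.      1.    ]]
top [[527.2655   0.     280.5491]
 [  0.     527.2655 213.0897]
 [  0.       0.       1.    ]] [[-0.0208 -0.9991  0.0357  0.4553]
 [-0.9998  0.0206 -0.0043 -0.0084]
 [ 0.0036 -0.0358 -0.9994  1.3042]
 [ 0.      0.      0.      1.    ]]
{'time': 0.1, 'joint_positions': array([ 1.1691,  0.3217, -0.0701,  1.4515,  0.0226,  1.3708, -0.0569]), 'qd': array([ 0.0001, -0.0019, -0.0008, -0.0024,  0.0003, -0.    ,  0.0014]), 'joint_torque': array([ -0.0002, -49.2571,  -0.4057, -31.34  ,  -0.0642,   0.0396,
         0.0001]), 'position': array([ 0.2623, -0.5942,  0.2216]), 'tool_rot': array([-3.0723, -0.6482,  0.0007]), 'ft_force': array([-0.2879, -0.2603,  1.2535]), 'torque': array([-0.0123, -0.0899, -0.0145]), 'grip_width': 1.0033200418854145}
```

View pics/scene0.png

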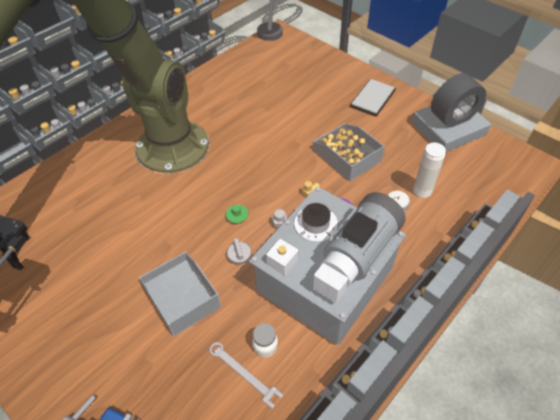

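View pics/top0.png

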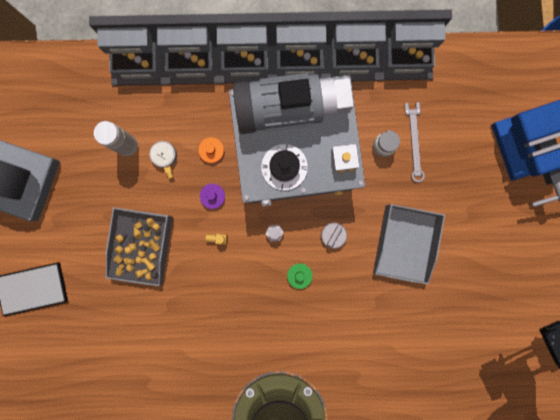

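The top view shows the black plug in the neck at (285,166), the cap at (334,237) and the empty bin at (410,245). The full bin is at (138,247).

Things that could be taken for the plug: green (300,277), purple (212,197), orange (211,151) and black (285,166, in the neck). I choose the black one. The hex adapter (275,233) could pass for the cap, but the winged disc at (334,237) is the cap. I'll check both in a close crop.

```bash
cat > h.py <<'E'
import cv2,numpy as np
from bench import ctrl
from scipy.spatial.transform import Rotation as R
np.set_printoptions(precision=4,suppress=True)
def cam(n):
    p=ctrl.camera_params(n); return np.array(p["K"]),np.array(p["pose"])
def w(n,u,v,z):
    K,P=cam(n); d=P[:3,:3]@np.linalg.solve(K,[u,v,1.]); o=P[:3,3]; return o+d*(z-o[2])/d[2]
def px(n,pt):
    K,P=cam(n); c=K@(P[:3,:3].T@(np.asarray(pt,float)-P[:3,3])); return c[:2]/c[2]
def crop(im,u0,v0,u1,v1,s,name):
    cv2.imwrite(name,cv2.resize(im[v0:v1,u0:u1,::-1],None,fx=s,fy=s,interpolation=cv2.INTER_CUBIC))
def delta(target,yaw=None):
    """shift in tool axes, mm, and turn rotvec to reach TCP target pointing down with tool-y at yaw"""
    s=ctrl.get_state(); r=R.from_rotvec(s["tool_rot"])
    d=r.inv().apply(np.array(target)-s["position"])*1000
    if yaw is None: return d
    y=np.array([np.cos(yaw),np.sin(yaw),0]); best=None
    for sg in(1,-1):
        z=np.array([0,0,-1.]); Y=sg*y; M=np.c_[np.cross(Y,z),Y,z]
        rv=(r.inv()*R.from_matrix(M)).as_rotvec()
        if best is None or np.linalg.norm(rv)<np.linalg.norm(best): best=rv
    return d,best
E
python3 - <<'E'
from h import *
im=cv2.imread("pics/top0.png")[:,:,::-1]
a=cv2.resize(im[140:260,235:365,::-1],None,fx=6,fy=6,interpolation=cv2.INTER_CUBIC)[:, :780]
b=a[:600]
cv2.imwrite("pics/c1.png",b if False else cv2.resize(im[135:255,240:360,::-1],(600,600),interpolation=cv2.INTER_CUBIC))
print("plug knob",w("top",285,164.5,.158+.035+.04-.008), "cap",w("top",334,237,.02),"bin corners")
for c in((390,206),(443,213),(430,285),(376,275)): print(w("top",*c,.05))
print("tool rot",R.from_rotvec(ctrl.get_state()["tool_rot"]).as_matrix())
E
```

```text
plug knob [ 0.5936 -0.0243  0.225 ] cap [ 0.4403 -0.1429  0.02  ] bin corners
[ 0.5117 -0.275   0.05  ]
[ 0.4924 -0.4009  0.05  ]
[ 0.3222 -0.3646  0.05  ]
[ 0.3486 -0.2372  0.05  ]
tool rot [[ 0.9148  0.404  -0.0008]
 [ 0.404  -0.9148  0.0015]
 [-0.0001 -0.0017 -1.    ]]
```

View pics/c1.png

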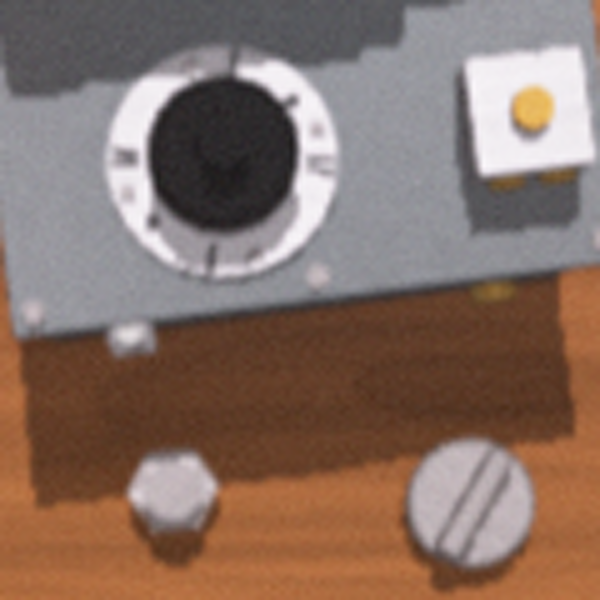

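Crop (5x, offset 240,135): black knobbed plug in the neck's mouth at (224,154). The single long ribs (entry) are at (234,60) and (211,258). The half dots are at (291,101) and (154,220), and the lock pairs are at (123,157) and (320,162). The winged cap is at (471,503). The choices hold up. The motor may limit the gripper body, so I'll look at it in the scene view.

```bash
python3 - <<'E'
from h import *
im=cv2.imread("pics/scene0.png")[:,:,::-1]
crop(im,220,180,420,330,4,"pics/c2.png")
q=lambda u,v,z:w("top",240+u/5,135+v/5,z)
C=q(222,161,.164); print("flange C",C,"plug flange",q(224,154,.2))
for a,b in(((234,60),(211,258)),((291,101),(154,220)),((320,162),(123,157))):
    p,r=q(*a,.167),q(*b,.167); print((p+r)/2,np.linalg.norm(p-r),np.arctan2(*(p-r)[1::-1]))
p=q(495,450,.045);r=q(447,556,.045);print("cap wing yaw",np.arctan2(*(p-r)[1::-1]),"disc c",q(471,503,.023), "wing mid",(p+r)/2)
f=lambda u,v:(u-240)*5
print("tank front edge",q(20,335,.158),q(570,268,.158))
for pt in((235,90),(235,132),(258,132),(324,122),(322,75),(262,78)): print("motor",pt,w("top",*pt,.24))
for pt in((280,80),(310,80),(312,107),(282,108)): print("box",pt,w("top",*pt,.295))
c=np.array([w("top",*c,.05)[:2] for c in((390,206),(443,213),(430,285),(376,275))])
print("bin px at z=.035", c.mean(0))
E
```

```text
flange C [ 0.5955 -0.0238  0.164 ] plug flange [ 0.594  -0.0242  0.2   ]
[ 0.5961 -0.024   0.167 ] 0.08664275288919918 -0.1362454353417304
[ 0.5954 -0.024   0.167 ] 0.0787317714027971 -0.8743808261918538
[ 0.5958 -0.0236  0.167 ] 0.0853306592021094 -1.6165947122049171
cap wing yaw -0.4494748892761289 disc c [ 0.4437 -0.1431  0.023 ] wing mid [ 0.4439 -0.1408  0.045 ]
tank front edge [0.5221 0.0656 0.158 ] [ 0.5464 -0.1746  0.158 ]
motor (235, 90) [0.746  0.0745 0.24  ]
motor (235, 132) [0.6599 0.076  0.24  ]
motor (258, 132) [0.659  0.0293 0.24  ]
motor (324, 122) [ 0.6768 -0.1052  0.24  ]
motor (322, 75) [ 0.7733 -0.1034  0.24  ]
motor (262, 78) [0.7696 0.019  0.24  ]
box (280, 80) [ 0.7487 -0.0171  0.295 ]
box (310, 80) [ 0.7476 -0.0751  0.295 ]
box (312, 107) [ 0.6949 -0.0777  0.295 ]
box (282, 108) [ 0.6941 -0.0198  0.295 ]
bin px at z=.035 [ 0.4187 -0.3194]
```

View pics/c2.png

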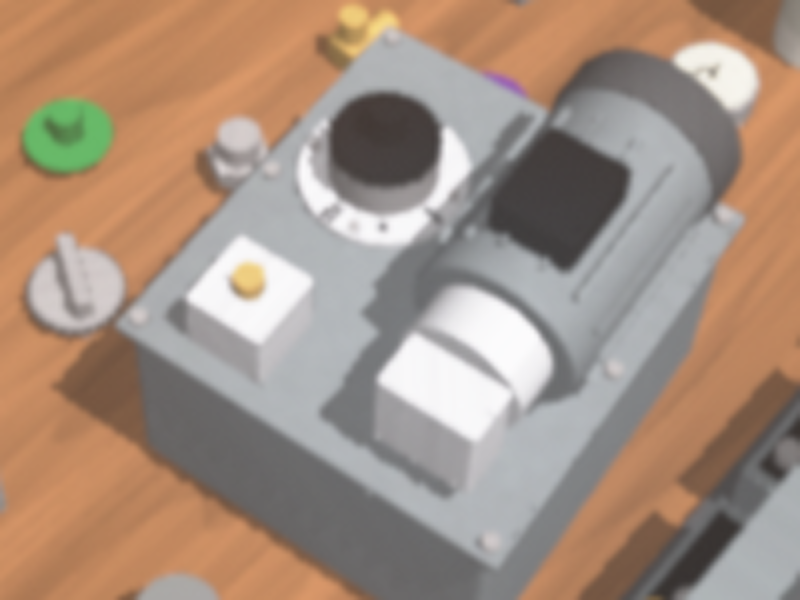

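The motor cylinder is about 100 mm across with its -x edge at about x=0.665. The black box on top, up to 295 mm, begins at x≈0.694. If I grip the wing high, the gripper body stays at about 280 mm and clears both. The neck is at (0.5957, -0.024) with yaw about -0.126, which agrees with the tank offset and the mark radii. Now I'll move to the plug.

```bash
python3 -c "
from h import *
print(delta([.5945,-.024,.262],-np.pi/2))"
```

```text
(array([ 534.2117, -387.4767,  -39.8162]), array([-0.0016,  0.0004,  0.4158]))
```

```bash
python3 -m creep '[[[1,40,-29,-40,0,0,0.1],[1,80,-58,-40,0,0,0.2],[1,120,-87,-40,0,0,0.3],[1,160,-116,-40,0,0,0.416],[1,200,-145,-40,0,0,0.416]]]'; python3 -c "
from h import *
print(delta([.5945,-.024,.262],-np.pi/2))"
```

```text
time: 0.6
position: [0.3831, -0.3868, 0.2623]
tool_rot: [3.142, -0.005, -0.0]
ft_force: [0.7, -0.6, 0.1]
grip_width: 0.998
(array([ 210.3208, -363.4134,    0.2794]), array([ 0.0001,  0.0002, -0.003 ]))
```

```bash
python3 -m creep '[[[0.8,24,-42,0,0,0,0],[0.8,48,-83,0,0,0,0],[0.7,72,-124,0,0,0,0],[0.6,96,-166,0,0,0,0],[0.6,120,-207,0,0,0,0]]]' && python3 -m creep '[[[0.6,24,-42,0,0,0,0],[0.6,48,-83,0,0,0,0],[0.6,72,-124,0,0,0,0],[0.6,87,-151,0,0,0,0],[0.6,87,-151,0,0,0,0]]]';python3 - <<'E'
from h import *
print(delta([.5945,-.024,.203],-np.pi/2))
im=ctrl.get_image("top");crop(im,235,110,365,210,3,"pics/a.png")
im=ctrl.get_image("scene");crop(im,260,160,400,260,3,"pics/b.png")
a,b=cv2.imread("pics/a.png"),cv2.imread("pics/b.png")
cv2.imwrite("pics/ab.png",np.hstack([a[:, :390],b[:, :410]]))
E
```

```text
time: 1.1
position: [0.503, -0.1798, 0.2623]
tool_rot: [3.141, -0.0, -0.0]
ft_force: [0.1, 0.4, -0.1]
grip_width: 0.647
time: 1.6
position: [0.5906, -0.024, 0.2619]
tool_rot: [-3.138, -0.014, 0.001]
ft_force: [0.7, -0.2, -0.9]
grip_width: 0.605
(array([ 3.9579,  0.2467, 58.8547]), array([-0.0039,  0.0003,  0.0089]))
```

View pics/ab.png

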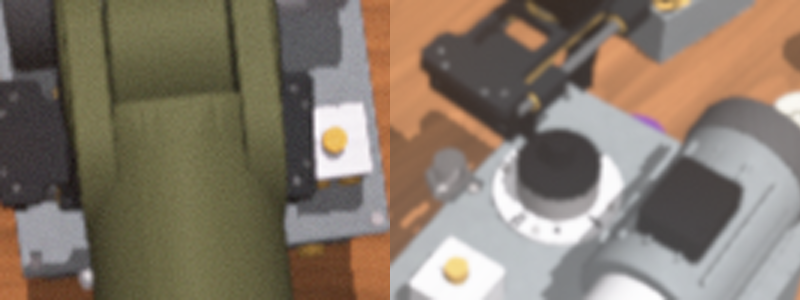

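The top view is blocked by the arm. In the scene crop the fingers appear just behind and above the plug. I'll check numerically where the TCP should project.

```bash
python3 - <<'E'
from h import *
s=ctrl.get_state();p=s["position"];print(p,s["joint_positions"])
f=lambda q:(px("scene",q)-[260,160])*3
for n,q in(("tcp",p),("fing1",p+[0,.026,0]),("fing2",p-[0,.026,0]),("knobtop",[.5945,-.024,.225]),("plugflange",[.5945,-.024,.2]),("flange",[.5957,-.024,.164])): print(n,f(q)+[390,0])
E
```

```text
[ 0.5894 -0.0302  0.2618] [ 0.4464  0.2145 -0.5153  1.5309  0.1063  1.4256 -1.6437]
tcp [545.9953 108.1271]
fing1 [569.0585  87.6759]
fing2 [522.4156 129.0364]
knobtop [555.1719 138.2364]
plugflange [554.0384 158.6237]
flange [553.6521 187.5814]
```

```bash
python3 -m creep '[[[0.6,0,0,0,0,0,0],[0.6,0,0,0,0,0,0],[0.6,0,0,0,0,0,0]]]'; python3 -c "
from h import *
print(delta([.5945,-.024,.203],-np.pi/2)); s=ctrl.get_state();print(s['position'],s['qd'])"
```

```text
time: 2.0
position: [0.5893, -0.0322, 0.2626]
tool_rot: [3.141, -0.004, 0.0]
ft_force: [0.3, -1.1, 0.1]
grip_width: 0.602
(array([ 5.1674, -8.2815, 59.6132]), array([ 0.0007, -0.    , -0.0025]))
[ 0.5893 -0.0322  0.2626] [-0.0035  0.0012 -0.0055 -0.004  -0.0027 -0.0016  0.0003]
```

```bash
python3 -m creep '[[[0.6,5,-8,10,0,0,0],[0.6,5,-8,25,0,0,0],[0.6,5,-8,40,0,0,0],[0.6,5,-8,40,0,0,0],[0.6,5,-8,40,0,0,0]]]'; python3 -c "
from h import *
print(delta([.5945,-.024,.203],-np.pi/2))"
```

```text
time: 2.5
position: [0.5941, -0.0229, 0.2215]
tool_rot: [-3.142, 0.0, 0.003]
ft_force: [-0.0, 0.0, 0.2]
grip_width: 0.597
(array([ 0.4488,  1.0979, 18.5355]), array([-0.    ,  0.0018, -0.0002]))
```

```bash
python3 -m creep '[[[0.6,0,1,6,0,0,0],[0.6,0,1,12,0,0,0],[0.6,0,1,18,0,0,0],[0.4,0,1,18,0,0,0],[0.2,0,1,18,0,0,0]]]' 15 && python3 -m creep '[[[0,0,0,0,0,0,0],[0,0,0,0,0,0,0],[0,0,0,0,0,0,0],[0,0,0,0,0,0,0],[0,0,0,0,0,0,0]]]' 15
```

```text
time: 3.0
position: [0.5945, -0.0238, 0.2044]
tool_rot: [3.142, -0.0, -0.0]
ft_force: [-0.4, 0.1, -0.4]
grip_width: 0.493
time: 3.5
position: [0.5948, -0.0237, 0.2048]
tool_rot: [3.141, -0.0, 0.001]
ft_force: [0.5, 0.1, 0.2]
grip_width: 0.236
```

```bash
python3 -m creep '[[[0,0,0,-5,0,0,0],[0,0,0,-12,0,0,0],[0,0,0,-30,0,0,0],[0,0,0,-55,0,0,0],[0,0,0,-80,0,0,0]]]'; python3 - <<'E'
from h import *
im=ctrl.get_image("scene");crop(im,240,130,440,280,4,"pics/d.png")
for c in((390,206,.065),(443,213,.065),(430,285,.035),(376,275,.035)): print(w("top",*c))
print(delta([.42,-.32,.285],-np.pi/2))
E
```

```text
time: 4.0
position: [0.5944, -0.0237, 0.2857]
tool_rot: [3.142, -0.0, -0.0]
ft_force: [0.5, -0.4, -0.6]
grip_width: 0.24
[ 0.511  -0.2718  0.065 ]
[ 0.4919 -0.3962  0.065 ]
[ 0.3207 -0.3689  0.035 ]
[ 0.3473 -0.2399  0.035 ]
(array([-176.5048,  296.4212,    4.6853]), array([ 0.0008, -0.0074, -0.0003]))
```

View pics/d.png

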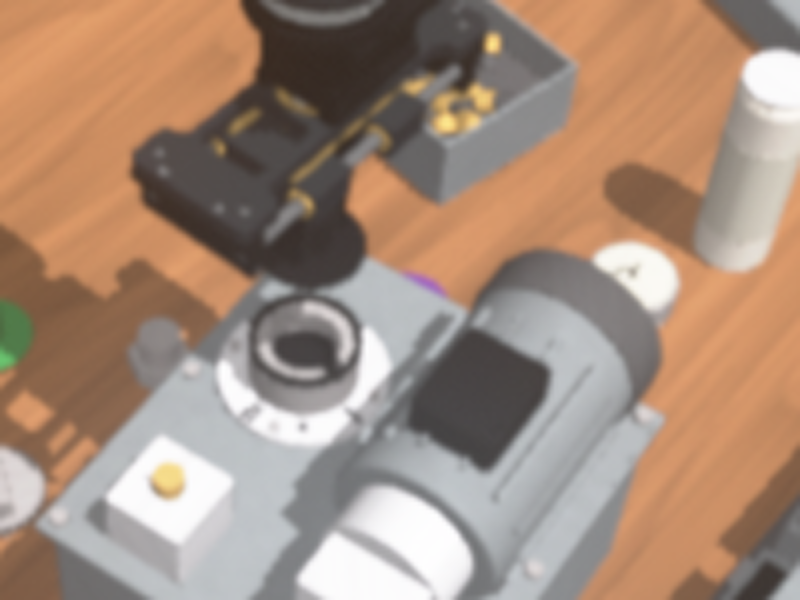

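The plug is held clear of the neck at crop (310,250), and the mouth is open at (304,340). Next I'll carry it to the bin centre at (0.42, -0.32).

```bash
python3 -m creep '[[[0,-15,26,0,0,0,0],[0,-34,59,0,0,0,0],[0,-54,94,0,0,0,0],[0,-74,129,0,0,0,0],[0,-94,164,0,0,0,0]]]' && python3 -m creep '[[[0,-18,30,0,0,0,0],[0,-36,62,0,0,0,0],[0,-54,94,20,0,0,0],[0,-70,122,40,0,0,0],[0,-78,134,60,0,0,0]]]' && python3 -m creep '[[[0,0,0,20,0,0,0],[0,0,0,40,0,0,0],[0,0,0,60,0,0,0],[0,0,0,80,0,0,0],[0,0,0,80,0,0,0]]]';python3 -c "
from h import *
print(delta([.42,-.32,.024],-np.pi/2-.155))"
```

```text
time: 4.55
position: [0.4997, -0.189, 0.285]
tool_rot: [3.141, 0.0, 0.001]
ft_force: [-0.2, 0.3, -1.1]
grip_width: 0.241
time: 5.05
position: [0.4203, -0.3254, 0.2243]
tool_rot: [3.139, -0.008, -0.0]
ft_force: [-0.4, -0.0, -1.5]
grip_width: 0.237
time: 5.55
position: [0.4209, -0.3205, 0.1421]
tool_rot: [-3.138, 0.0, 0.006]
ft_force: [-0.6, 0.1, -0.7]
grip_width: 0.235
(array([ -0.4419,  -0.1484, 118.0823]), array([-0.0028,  0.0043,  0.155 ]))
```

```bash
python3 -m creep '[[[0,0,0,25,0,0,0.1],[0,0,0,50,0,0,0.155],[0,0,0,75,0,0,0.155],[0,0,0,100,0,0,0.155],[0,0,0,111,0,0,0.155]]]' && python3 -m creep '[[[0,0,0,2,0,0,0],[0,0,0,4,0,0,0],[0,0,0,6,0,0,0],[0,0,0,6,0,0,0],[0,0,0,6,0,0,0]]]'
```

```text
time: 6.05
position: [0.4221, -0.3214, 0.0326]
tool_rot: [-3.131, 0.243, 0.002]
ft_force: [0.5, -0.6, -0.6]
grip_width: 0.236
time: 6.55
position: [0.423, -0.3221, 0.0283]
tool_rot: [3.131, -0.243, 0.002]
ft_force: [-0.1, 0.2, -1.0]
grip_width: 0.242
```

```bash
python3 -m creep '[[[0,0,0,1,0,0,0],[0,0,0,2,0,0,0],[0,0,0,2,0,0,0],[0,0,0,3,0,0,0],[0,0,0,3,0,0,0]]]' && python3 -m creep '[[[0,0,0,1,0,0,0],[0,0,0,2,0,0,0],[0,0,0,2,0,0,0],[0,0,0,2,0,0,0]]]'
```

```text
time: 7.05
position: [0.4224, -0.3217, 0.0244]
tool_rot: [-3.132, 0.243, 0.0]
ft_force: [0.4, 0.7, -0.7]
grip_width: 0.241
time: 7.45
position: [0.4226, -0.3218, 0.0228]
tool_rot: [3.132, -0.244, 0.0]
ft_force: [-1.0, -0.6, 2.0]
grip_width: 0.241
```

```bash
python3 -m creep '[[[0,0,0,0.5,0,0,0],[0,0,0,0.5,0,0,0]]]' && python3 -m creep '[[[0.3,0,0,0,0,0,0],[0.4,0,0,0,0,0,0],[0.5,0,0,0,0,0,0],[0.5,0,0,0,0,0,0],[0.5,0,0,0,0,0,0]]]' && python3 -m creep '[[[0.5,0,0,-5,0,0,0],[0.5,0,0,-15,0,0,0],[0.5,0,0,-35,0,0,0],[0.5,0,0,-70,0,0,0],[0.5,0,0,-110,0,0,0]]]'; python3 -c "
from h import *
print(delta([.443,-.142,.135],-np.pi/2-.45))"
```

```text
time: 7.65
position: [0.4227, -0.3218, 0.0227]
tool_rot: [3.132, -0.243, 0.0]
ft_force: [-2.7, 1.4, 6.1]
grip_width: 0.242
time: 8.15
position: [0.4225, -0.3217, 0.0219]
tool_rot: [-3.132, 0.243, 0.0]
ft_force: [-0.3, -0.9, 0.0]
grip_width: 0.485
time: 8.65
position: [0.4219, -0.3212, 0.1331]
tool_rot: [-3.131, 0.243, 0.002]
ft_force: [0.5, -0.9, -0.5]
grip_width: 0.501
(array([  -6.8247, -180.2939,   -1.7578]), array([-0.0006,  0.0015,  0.2949]))
```

```bash
python3 -m creep '[[[0.5,-1,-30,0,0,0,0.06],[0.5,-3,-70,0,0,0,0.12],[0.5,-5,-110,0,0,0,0.18],[0.5,-6,-150,0,0,0,0.24],[0.5,-7,-180,0,0,0,0.295]]]' && python3 -m creep '[[[0.5,0,0,0,0,0,0]]]'; python3 - <<'E'
from h import *
print(delta([.443,-.142,.075],-np.pi/2-.45)); print(ctrl.get_state()["joint_positions"])
im=ctrl.get_image("top");s=ctrl.get_image("scene")
a=cv2.resize(im[190:300,350:460,::-1],(400,400),interpolation=cv2.INTER_CUBIC)
b=cv2.resize(s[200:300,200:300,::-1],(400,400),interpolation=cv2.INTER_CUBIC)
c=cv2.resize(s[240:340,130:230,::-1],(200,200));
cv2.imwrite("pics/e.png",np.hstack([a,b]))
print(px("scene",[.443,-.1415,.023]),px("scene",[.443,-.1415,.045]))
E
```

```text
time: 9.15
position: [0.444, -0.1402, 0.1332]
tool_rot: [3.062, -0.702, 0.003]
ft_force: [1.1, 0.3, 0.3]
grip_width: 0.498
time: 9.25
position: [0.4446, -0.1381, 0.1332]
tool_rot: [-3.064, 0.691, -0.002]
ft_force: [-0.4, 0.3, 0.1]
grip_width: 0.5
(array([ 0.1994,  4.2657, 58.2254]), array([-0.001 , -0.0013,  0.0064]))
[ 0.6402  0.0104 -0.3952  1.9942  0.0036  1.1363 -1.7709]
[238.0057 250.4154] [237.2346 245.6803]
```

View pics/e.png

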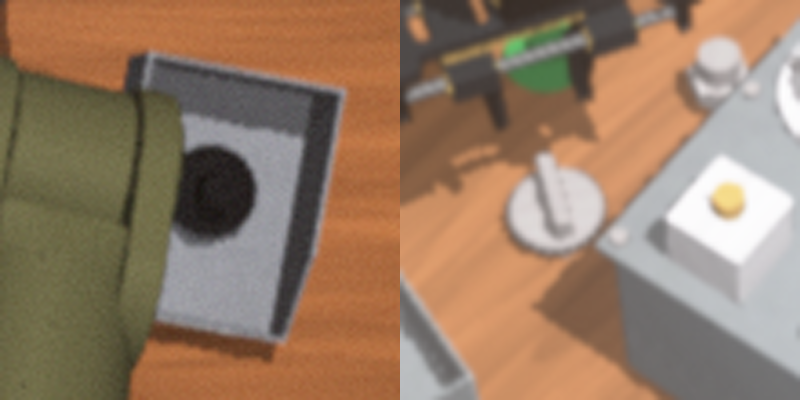

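Left: the black plug stands upright in the empty bin, around crop (213,190). Right: the cap disc is at crop (556,205) with the wing from (542,155) to (563,230). I'll refine the cap centre and yaw from both views.

```bash
python3 - <<'E'
from h import *
print(w("scene",239,251,.023),w("scene",200+156/4,252,.023))
a,b=w("scene",200+143/4,200+153/4,.045),w("scene",200+164/4,200+231/4,.045);print((a+b)/2,np.linalg.norm(a-b),np.arctan2(*(a-b)[1::-1]))
print(delta([.4445,-.143,.075],-np.pi/2-.45))
E
```

```text
[ 0.4462 -0.141   0.023 ] [ 0.4484 -0.1432  0.023 ]
[ 0.4498 -0.1442  0.045 ] 0.06143215131729002 2.5881032879652945
(array([ 0.611 , -0.1424, 57.9457]), array([ 0.0008, -0.0016,  0.0019]))
```

```bash
python3 -m creep '[[[0.5,1.5,0.5,25,0,0,0.05],[0.5,1.5,0.5,50,0,0,0.05],[0.5,1.5,0.5,70,0,0,0.05],[0.5,1.5,0.5,85,0,0,0.05],[0.5,1.5,0.5,85,0,0,0.05]]]' && python3 -m creep '[[[0.5,0,0,5,0,0,0],[0.5,0,0,10,0,0,0],[0.5,0,0,15,0,0,0],[0.5,0,0,19,0,0,0],[0.5,0,0,19,0,0,0]]]';python3 -c "
from h import *
print(delta([.446,-.143,.029],-np.pi/2-.5))"
```

```text
time: 9.85
position: [0.4426, -0.1451, 0.0453]
tool_rot: [-3.043, 0.781, 0.007]
ft_force: [-0.4, 0.4, 0.8]
grip_width: 0.504
time: 10.35
position: [0.4443, -0.1438, 0.0276]
tool_rot: [3.044, -0.777, -0.001]
ft_force: [-0.1, -0.1, -0.4]
grip_width: 0.496
(array([ 1.1263, -1.5649, -1.3638]), array([ 0.0002,  0.0007, -0.0001]))
```

```bash
python3 -m creep '[[[0.4,1,-1,-1.5,0,0,0],[0.3,1,-1,-1.5,0,0,0],[0.2,1,-1,-1.5,0,0,0],[0,1,-1,-1.5,0,0,0],[0,1,-1,-1.5,0,0,0]]]' 10 && python3 -m creep '[[[0,0,0,0,0,0,0],[0,0,0,0,0,0,0],[0,0,0,0,0,0,0],[0,0,0,0,0,0,0],[0,0,0,0,0,0,0]]]' 35;python3 -c "
from h import *
s=ctrl.get_state();print(s['torque'],delta([.446,-.143,.029],-np.pi/2-.5))"
```

```text
time: 10.85
position: [0.446, -0.1435, 0.0296]
tool_rot: [3.044, -0.778, 0.0]
ft_force: [-0.4, -0.1, -1.3]
grip_width: 0.136
time: 11.35
position: [0.4459, -0.1435, 0.0295]
tool_rot: [3.044, -0.778, -0.0]
ft_force: [-0.8, 0.8, 1.3]
grip_width: 0.134
[0.1577 0.0802 0.0382] (array([-0.1733, -0.4437,  0.5468]), array([ 0.    ,  0.    , -0.0002]))
```

The width of 0.134 matches the 12 mm wing. I'll lift straight up, then move towards the neck while turning to the entry yaw.

```bash
python3 -m creep '[[[0,0,0,-15,0,0,0],[0,0,0,-50,0,0,0],[0,0,0,-100,0,0,0],[0,0,0,-145,0,0,0],[0,0,0,-190,0,0,0]]]' && python3 -m creep '[[[0,0,0,-20,0,0,0],[0,0,0,-35,0,0,0],[0,0,0,-35,0,0,0]]]';python3 -c "
from h import *
print(delta([.5957,-.024,.255],-np.pi/2-.126))"
```

```text
time: 11.85
position: [0.4455, -0.1435, 0.2212]
tool_rot: [3.043, -0.777, 0.0]
ft_force: [0.5, -0.1, -1.4]
grip_width: 0.137
time: 12.15
position: [0.4471, -0.1439, 0.2566]
tool_rot: [3.043, -0.778, 0.007]
ft_force: [-0.4, 0.7, -1.9]
grip_width: 0.131
(array([  72.8706, -176.5453,    1.9795]), array([ 0.0006, -0.0043, -0.3744]))
```

```bash
python3 -m creep '[[[0,14,-34,0,0,0,-0.08],[0,29,-70,0,0,0,-0.16],[0,44,-106,0,0,0,-0.25],[0,58,-141,0,0,0,-0.32],[0,72,-175,0,0,0,-0.374]]]' && python3 -m creep '[[[0,0,0,0,0,0,0],[0,0,0,0,0,0,0],[0,0,0,0,0,0,0]]]';python3 - <<'E'
from h import *
print(delta([.5957,-.024,.255],-np.pi/2-.126)); st=ctrl.get_state(); print(st["position"],st["joint_positions"])
im=ctrl.get_image("scene");crop(im,265,155,365,230,8,"pics/g.png")
p=st["position"]; f=lambda q:(px("scene",q)-[265,155])*8
M=R.from_rotvec(st["tool_rot"]).as_matrix(); X=M[:,0]
print("cap disc top",f(p+[0,0,-.0065]),"disc bottom",f(p-[0,0,.0165]),"stem foot",f(p-[0,0,.0295]),"lugs",f(p+X*.026-[0,0,.0295]),f(p-X*.026-[0,0,.0295]),"wing ends top",f(p+X*.028+[0,0,.0155]),f(p-X*.028+[0,0,.0155]))
n=np.array([.5957,-.024,0]);print("rim",f(n+[0,0,.193]),"sealtop",f(n+[0,0,.197]),"flange",f(n+[0,0,.164]))
N=np.array([np.cos(-.126),np.sin(-.126),0]); print("notches",f(n+N*.0245+[0,0,.193]),f(n-N*.0245+[0,0,.193]))
E
```

```text
time: 12.65
position: [0.5934, -0.0234, 0.2526]
tool_rot: [-3.135, 0.194, 0.004]
ft_force: [-0.7, 0.2, -0.8]
grip_width: 0.139
time: 12.95
position: [0.5921, -0.0258, 0.2534]
tool_rot: [3.134, -0.201, -0.003]
ft_force: [0.3, -0.2, -0.9]
grip_width: 0.137
(array([ 3.3582, -2.2108, -1.6007]), array([ 0.0012,  0.002 , -0.0019]))
[ 0.5921 -0.0258  0.2534] [ 0.4537  0.2267 -0.5362  1.5367  0.1173  1.4125 -1.7888]
cap disc top [392.3341 358.5222] disc bottom [391.1518 381.2075] stem foot [389.64   410.2124] lugs [452.947  466.2669] [327.7236 355.3892] wing ends top [465.6017 368.6028] [326.1159 247.7544]
rim [399.8138 480.1108] sealtop [400.2948 471.6279] flange [396.4056 540.2171]
notches [458.3943 532.307 ] [342.4235 428.9751]
```

View pics/g.png

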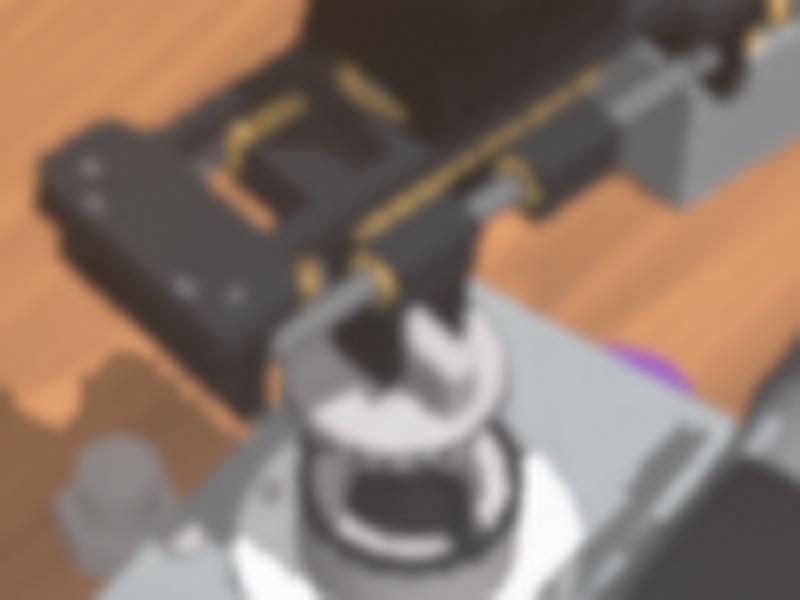

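The crop shows the held cap just above and behind the mouth. Disc edges are at u≈287 and 504, and seal ring edges at u≈300 and 520, so the mouth is about 1.8 mm further along image-right than predicted. I'll fit both circles to edge pixels to get the relative offset.

```bash
cat > fit.py <<'E'
from h import *
from scipy.optimize import least_squares
def fit(g,c,rad,z,angs,name,sign):
    """slide along radial direction of the projected circle, find strongest edge of given sign, fit centre xy"""
    obs=[];A=[]
    for a in np.deg2rad(angs):
        d=np.array([np.cos(a),np.sin(a),0]); rr=np.arange(rad-.010,rad+.010,.0004)
        P=np.array([px("scene",np.array([*c,z])+d*r) for r in rr]).astype(np.float32)
        v=cv2.remap(g,P[:,0].reshape(1,-1),P[:,1].reshape(1,-1),cv2.INTER_CUBIC)[0]
        v=np.convolve(v,np.ones(5)/5,'same'); dv=np.gradient(v)[4:-4]*sign; i=dv.argmax()+4
        obs.append(rr[i]); A.append(a)
    A=np.array(A);obs=np.array(obs)
    f=lambda p:np.cos(A)*p[0]+np.sin(A)*p[1]+rad-obs
    r=least_squares(f,[0,0],loss="soft_l1",f_scale=.0007)
    print(name,"centre",np.array(c)+r.x,"offset mm",r.x*1000,"resid mm",np.round(f(r.x)*1000,1))
E
python3 - <<'E'
from fit import *
ims=[ctrl.get_image("scene").astype(np.float32).mean(2) for _ in range(4)]
g=np.mean(ims,0).astype(np.float32)
st=ctrl.get_state();p=st["position"];print(p)
# camera sits toward (+x,-y): image right=(.74,.67) ~42deg, image down ~ -48deg
fit(g,(.5957,-.024),.0325,.197,range(-100,61,10),"seal",1)
fit(g,p[:2],.031,p[2]-.0065,[-130,-120,-110,20,30,40,50,60,70],"disc top",-1)
fit(g,p[:2],.031,p[2]-.0165,range(-90,11,10),"disc bottom",-1)
E
```

```text
[ 0.5927 -0.0254  0.2548]
seal centre [ 0.5987 -0.0247] offset mm [ 2.9565 -0.6677] resid mm [-5.9 -0.5 -0.   0.4  0.1 -0.8 11.1 11.3  0.2 -0.2 -5.4 -0.8 -0.3  0.6
  0.6 -0.2 -1.1]
disc top centre [ 0.5908 -0.0274] offset mm [-1.8979 -2.0236] resid mm [ -2.8  -4.1   1.8  -0.5  -0.3   0.    0.    0.5 -11. ]
disc bottom centre [ 0.5883 -0.0204] offset mm [-4.4059  4.9725] resid mm [  0.2   0.3  -1.   -0.1   0.2  -0.2  -0.3   0.6   1.6 -11.2   0.1]
```

```bash
python3 - <<'E'
from fit import *
g=np.mean([ctrl.get_image("scene").astype(np.float32).mean(2) for _ in range(4)],0).astype(np.float32)
p=ctrl.get_state()["position"];print(p)
fit(g,p[:2],.031,p[2]-.0065,range(-110,51,10),"disc top",-1)
fit(g,(.5957,-.024),.0325,.197,range(-95,61,5),"seal",1)
for a in (-110,-90,-70,-48,-20,0,20,40): 
    d=np.array([np.cos(np.deg2rad(a)),np.sin(np.deg2rad(a)),0])
    P=np.array([px("scene",p-[0,0,.0065]+d*r) for r in np.arange(.021,.042,.001)],np.float32)
    print(a,cv2.remap(g,P[:,0].reshape(1,-1),P[:,1].reshape(1,-1),1)[0].astype(int))
E
```

```text
[ 0.5929 -0.0247  0.2547]
disc top centre [ 0.592  -0.0265] offset mm [-0.9544 -1.8029] resid mm [ 1.6  2.3  0.2  0.4  0.6 -0.5 -0.4 -0.8 -0.3  0.1 -0.2 -0.6  0.3  0.5
  0.7  0.5  0.8]
seal centre [ 0.5988 -0.0249] offset mm [ 3.1097 -0.8697] resid mm [-7.8 -0.3 -0.1  0.2  0.  -0.1 -0.3  0.3  0.5 -0.5 -0.8 11.3 11.4 11.5
 -0.8  0.4 -0.8  0.   0.8 -5.3 -2.2 -1.1 -0.  -0.2  0.5  0.7  0.4  0.6
  0.4 -0.3 -1.3 -1.2]
-110 [147 147 147 145 143 140 137 134 131 126 120 113 109 106 107 109 110 109
 108 105 102]
-90 [213 215 216 217 217 215 210 204 197 183 168 153 137 121 107  96  92  88
  84  91 102]
-70 [217 218 218 218 218 217 214 209 203 190 177 162 147 134 123 120 118 117
 116 116 116]
-48 [220 220 220 220 219 219 218 212 207 198 184 171 158 145 132 119 107  95
  85  75  69]
-20 [160 167 174 184 192 199 206 203 195 185 174 164 156 152 154 157 162 165
 166 167 167]
0 [156 163 170 179 190 198 202 198 188 173 154 135 127 122 114 118 124 128
 136 144 152]
20 [169 174 185 196 202 206 204 196 187 175 165 170 177 183 188 191 191 191
 191 191 191]
40 [200 203 205 210 213 211 208 200 192 187 183 183 186 188 189 190 190 190
 190 191 191]
```

The fits disagree by about 2 mm because of soft edges, which is close to the entry tolerance. I'll take a blended centre of (0.597, -0.0235) and descend with force checks. Lugs on the lips would show at TCP z≈0.2225, and a proper entry only meets the seal at about 0.2135.

```bash
python3 -c "
from h import *
print(delta([.597,-.0235,.229],-np.pi/2-.126))"; python3 -m creep '[[[0,0,0,0,0,0,0]]]';python3 -c "
from h import *
print(delta([.597,-.0235,.229],-np.pi/2-.126))"
```

```text
(array([ 3.8792, -1.7361, 25.7317]), array([ 0.0003, -0.0003, -0.0006]))
time: 13.5
position: [0.593, -0.0246, 0.2546]
tool_rot: [3.135, -0.198, 0.0]
ft_force: [0.3, 0.1, -1.8]
grip_width: 0.133
(array([ 3.7882, -1.5514, 25.642 ]), array([ 0.0001, -0.0002, -0.0004]))
```

```bash
python3 -m creep '[[[0,4,-1.5,5,0,0,0],[0,4,-1.5,12,0,0,0],[0,4,-1.5,20,0,0,0],[0,4,-1.5,25,0,0,0],[0,4,-1.5,25,0,0,0]]]' && python3 -m creep '[[[0,0,0,0,0,0,0],[0,0,0,0,0,0,0]]]'; python3 - <<'E'
from fit import *
im=np.mean([ctrl.get_image("scene").astype(np.float32) for _ in range(4)],0)
st=ctrl.get_state();print(st["position"])
crop(np.clip(im,0,255).astype(np.uint8),275,175,350,230,10,"pics/i.png")
E
```

```text
time: 14.0
position: [0.5964, -0.0235, 0.228]
tool_rot: [-3.135, 0.198, 0.004]
ft_force: [-0.8, -0.2, -0.8]
grip_width: 0.136
time: 14.2
position: [0.5974, -0.0235, 0.2299]
tool_rot: [3.135, -0.198, 0.001]
ft_force: [-0.5, 0.5, -1.6]
grip_width: 0.135
[ 0.5974 -0.0235  0.2299]
```

View pics/i.png

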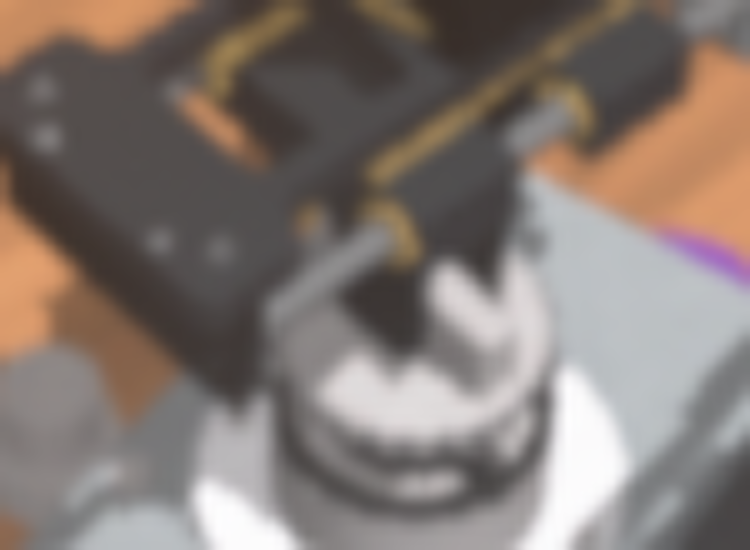

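In the crop the disc (u≈280 to 550) and seal (u≈275 to 552) are concentric along image-right. Now down in small steps.

```bash
python3 -m creep '[[[0,0,0,2,0,0,0],[0,0,0,4,0,0,0],[0,0,0,6,0,0,0],[0,0,0,8,0,0,0],[0,0,0,8,0,0,0]]]' && python3 -m creep '[[[0,0,0,1,0,0,0],[0,0,0,2,0,0,0],[0,0,0,2,0,0,0]]]'
```

```text
time: 14.9
position: [0.597, -0.0235, 0.221]
tool_rot: [3.135, -0.198, -0.001]
ft_force: [-0.0, 0.7, -0.3]
grip_width: 0.135
time: 15.2
position: [0.5971, -0.0235, 0.2194]
tool_rot: [3.135, -0.198, -0.0]
ft_force: [-0.4, 0.5, -1.3]
grip_width: 0.138
```

```bash
python3 -m creep '[[[0,0,0,1,0,0,0],[0,0,0,2,0,0,0],[0,0,0,3,0,0,0],[0,0,0,3,0,0,0]]]' && python3 -m creep '[[[0,0,0,1,0,0,0],[0,0,0,2,0,0,0],[0,0,0,3,0,0,0],[0,0,0,3,0,0,0]]]'
```

```text
time: 15.6
position: [0.5971, -0.0235, 0.2163]
tool_rot: [3.135, -0.198, -0.001]
ft_force: [0.4, 0.4, -2.0]
grip_width: 0.131
time: 16.0
position: [0.5973, -0.0235, 0.2137]
tool_rot: [3.135, -0.198, 0.0]
ft_force: [-0.1, 0.3, -0.8]
grip_width: 0.131
```

The lugs have entered the notches. No contact yet, with the TCP well below lip level. Now I press on to the seal.

```bash
python3 -m creep '[[[0,0,0,1,0,0,0],[0,0,0,1,0,0,0],[0,0,0,1,0,0,0]]]' && python3 -m creep '[[[0,0,0,1,0,0,0],[0,0,0,1,0,0,0],[0,0,0,1,0,0,0]]]'&& python3 -m creep '[[[0,0,0,0.7,0,0,0],[0,0,0,0.7,0,0,0],[0,0,0,0.7,0,0,0]]]'
```

```text
time: 16.3
position: [0.5973, -0.0235, 0.2129]
tool_rot: [3.135, -0.198, 0.001]
ft_force: [-0.7, -0.2, 1.6]
grip_width: 0.133
time: 16.6
position: [0.5973, -0.0235, 0.2118]
tool_rot: [3.135, -0.198, 0.001]
ft_force: [-0.6, 0.2, 3.7]
grip_width: 0.138
time: 16.9
position: [0.5973, -0.0235, 0.211]
tool_rot: [3.135, -0.198, 0.0]
ft_force: [-2.6, -0.4, 4.6]
grip_width: 0.132
```

```bash
python3 -m creep '[[[0,0,0,0.5,0,0,0],[0,0,0,0.5,0,0,0],[0,0,0,0.5,0,0,0]]]'; python3 -c "
from h import *
s=ctrl.get_state();print(s['ft_force'],s['torque'],s['joint_positions'])"
```

```text
time: 17.2
position: [0.5973, -0.0235, 0.2105]
tool_rot: [3.135, -0.198, 0.0]
ft_force: [-1.0, -0.4, 5.2]
grip_width: 0.134
[-1.0154 -0.384   5.1917] [ 0.005   0.45   -0.0234] [ 0.4465  0.2573 -0.5355  1.5889  0.1342  1.3319 -1.8032]
```

Seal down with about 6 N net, TCP at 0.2105 = fully pressed. Turn clockwise (+rz) in monitored steps.

```bash
python3 -m creep '[[[0,0,0,0,0,0,0.03],[0,0,0,0,0,0,0.06],[0,0,0,0,0,0,0.1],[0,0,0,0,0,0,0.1]]]';python3 -c "
from h import *
s=ctrl.get_state();print(s['torque'])"; python3 -m creep '[[[0,0,0,0,0,0,0.04],[0,0,0,0,0,0,0.08],[0,0,0,0,0,0,0.12],[0,0,0,0,0,0,0.15],[0,0,0,0,0,0,0.15]]]'; python3 -c "
from h import *
s=ctrl.get_state();print(s['torque'])"
```

```text
time: 17.6
position: [0.5978, -0.0236, 0.2106]
tool_rot: [3.121, -0.356, 0.002]
ft_force: [0.9, 0.3, 4.4]
grip_width: 0.137
[0.0208 0.0144 0.0076]
time: 18.1
position: [0.5976, -0.0235, 0.2105]
tool_rot: [-3.086, 0.587, -0.002]
ft_force: [-0.1, -1.4, 4.7]
grip_width: 0.134
[-0.0352 -0.1411  0.0649]
```

```bash
python3 -m creep '[[[0,0,0,0,0,0,0.05],[0,0,0,0,0,0,0.1],[0,0,0,0,0,0,0.15],[0,0,0,0,0,0,0.2],[0,0,0,0,0,0,0.25]]]';python3 -c "
from h import *
s=ctrl.get_state();print(s['torque'])"; python3 -m creep '[[[0,0,0,0,0,0,0.05],[0,0,0,0,0,0,0.1],[0,0,0,0,0,0,0.15],[0,0,0,0,0,0,0.2],[0,0,0,0,0,0,0.245]]]'; python3 -m creep '[[[0,0,0,0,0,0,0],[0,0,0,0,0,0,0],[0,0,0,0,0,0,0]]]'; python3 - <<'E'
from h import *
s=ctrl.get_state();t=s["tool_rot"];print(s['torque'],s["joint_positions"],"yaw",-2*np.arctan(abs(t[1]/t[0])))
im=ctrl.get_image("scene");crop(im,275,165,375,240,8,"pics/j.png")
E
```

```text
time: 18.6
position: [0.5974, -0.0235, 0.2106]
tool_rot: [-2.988, 0.969, -0.001]
ft_force: [0.4, -0.3, 4.8]
grip_width: 0.134
[0.0139 0.051  0.1294]
time: 19.1
position: [0.5974, -0.0235, 0.2105]
tool_rot: [-2.848, 1.327, -0.001]
ft_force: [-0.4, 0.7, 5.1]
grip_width: 0.136
time: 19.4
position: [0.5974, -0.0235, 0.2105]
tool_rot: [-2.849, 1.325, -0.001]
ft_force: [-0.2, -0.0, 5.7]
grip_width: 0.135
[ 0.0305  0.0103 -0.0196] [ 0.3751  0.246  -0.4485  1.5915  0.1092  1.3285 -2.5291] yaw -0.8704660046591379
```

View pics/j.png

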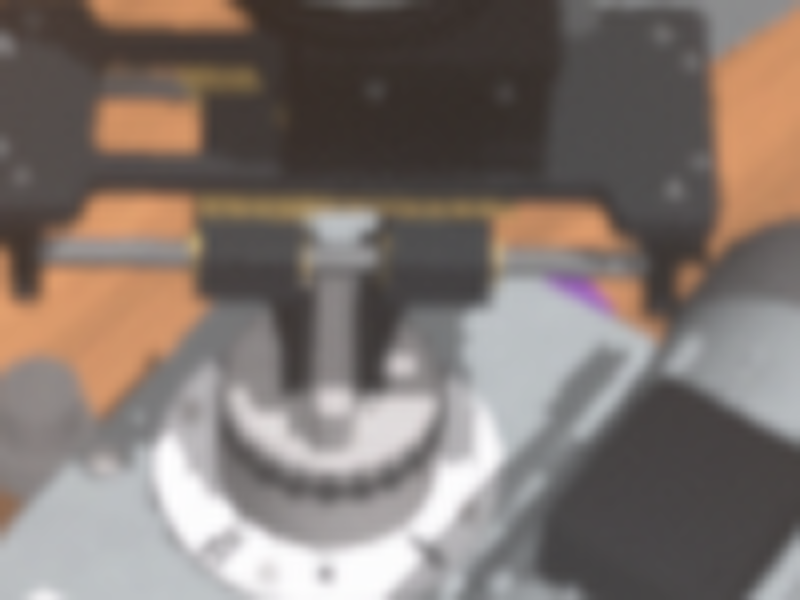

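The wing end at crop (330,440) points at the half-way dot at (325,573). One numeric check of the angle, then I hand in.

```bash
python3 - <<'E'
from h import *
c=np.array([.5973,-.0235,0])
for y in(-.82,-.87,-.92): print(y,(px("scene",c+[.0405*np.cos(y),.0405*np.sin(y),.167])-[275,165])*8,(px("scene",c+[.028*np.cos(y),.028*np.sin(y),.226])-[275,165])*8)
s=ctrl.get_state();print(s["time"],s["position"],s["ft_force"],s["grip_width"])
ctrl.close_job()
E
```

```text
-0.82 [328.8807 570.8133] [334.4048 410.8213]
-0.87 [321.7564 570.7851] [329.3023 410.803 ]
-0.92 [314.6335 570.4637] [324.2004 410.5812]
19.45 [ 0.5974 -0.0235  0.2106] [ 0.033  -1.0041  5.6335] 0.1307647315907649
the job is handed in; nothing more can be done
```

The job is handed in. The black dust plug is in the empty bin, and the gripper still holds the filler cap in the neck, pressed down and turned about half way to lock.

- **Plug:** I set it down under light contact (about 6 N) before releasing. A picture afterwards showed it upright in the empty bin.
- **Cap:** I gripped it by its wing and its lugs entered the notches with no contact on the lips. It is pressed fully down on the seal, with the wrist reading about 5.6 N upwards at the end.
- **Angle:** I turned it 0.745 rad clockwise, against 0.75 for half way. No click or pin resistance was felt. In the last picture the wing points at the half-way dot. The dot lies within about 4 crop pixels (roughly 0.03 rad) of where it should be for this angle.
- **Time and clearances:** The robot clock read 19.45 s at hand-in. Nothing else was touched as far as I could see.

**Disagreements between checks:**
- Scene-camera edge fits put the neck about 3 mm from where the top camera put it. I aimed between the two, and the entry was clean.
- The two views gave the cap's starting angle as -0.45 and -0.55 rad. I used -0.50 and let the jaws align it.

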